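# Function check of the grinder's emergency stop

## Robot

A 7-joint arm with a two-finger parallel gripper is mounted at the origin on the work surface. World frame = base frame: x ahead of the robot, y to its left, z up, the work surface at z = 0. Lengths are in m, angles in rad, forces in N, time in s.
With the tool pointing down it reaches from about 0.35 to 0.9 m from the base axis. Payload 7.2 kg.
Tool frame: the origin (TCP) lies on the centre line of the jaws, within the pads' length; the fingertips stand 8 mm ahead of it and the grasp point (between the pads) lies 11 mm behind it; y points along the fingers, z is the direction in which the jaws open and shut, and the axes are right-handed (so a half turn about y gives the same grasp; the last joint's range is limited). The gripper opens to 85 mm and grips with 20 to 120 N. Pads are 22 mm wide; open, the fingers measure 114 mm over their backs; the gripper's body (76 mm by 85 mm) begins 54 mm behind the grasp point. The pads swing forward as they close: fully open they stand 13 mm farther back than shut.
Start: joints at [1.242, 0.411, -0.013, 1.596, 0.006, 1.134, -0.082], TCP at [0.161, -0.604, 0.239] pointing down, gripper open.
Joint ranges: [-2.95, 2.95], [-0.29, 1.99], [-1.47, 1.44], [0.14, 2.54], [-1.03, 4.17], [0.13, 1.85], [-2.86, 2.86]. Speed limits (rad/s): [2.39, 2.39, 3.01, 3.01, 3.14, 3.14, 3.14].

## Interface

Orientations are given as a rotation vector (axis times angle).
In Python, from plant import readout, grab_frame, calibration, arm gives the robot as it stands.
- The arm moves only by the tool drive_tool, never from a script. Its argument "series" is one flat list of numbers, 5 for each row, row after row: the finger opening in mm, from 0 to 85.4, then the shift along the world's x, y, z in mm, then the turn about the world's z in degrees. A call has 1 to 12 rows; each row is the pose to reach, as a shift and turn from the pose measured when the call began; what a row does not reach only later rows make up. A row lasts 1/8 s, in which the tool goes at most 62.5 mm and 10.7 degrees, less where a joint would pass 70% of its speed; a pose out of reach is approached as far as the arm can. A call with a gripper value outside its range is refused whole. The fingers move at their own pace and stop on an object; the grip force is fixed at half the most. Time passes only in rows, so rows that repeat a pose let the fingers close. It gives the time, the measured TCP pose, the force and the opening at its end, in the units of the state.
- readout.get_state(): the state, without advancing time (a new reading comes with each control period).
- grab_frame(name): name is "scene" or "top" or "wrist"; returns the picture (480x640x3 uint8, red, green, blue); there is no depth.
- calibration(name): a dict with "intrinsics" (3x3 intrinsics, pixels), "extrinsics" (4x4, takes a point from world to camera coordinates); the wrist camera has in their place "mount" (4x4, takes a point from camera to tool coordinates, whose origin is the TCP and whose axes are the tool frame's). Camera axes: x right, y down, z forward; pixel columns grow to the right and rows downward; lengths in m; the calibration is good to about 2 mm. The wrist camera is an equidistant fisheye: a pixel r from the principal point sees the ray r / f radians off the axis. A picture is of the moment at which its call begins: read the wrist's pose just before it. calibration takes no time and is no camera call.
- arm.hand_in(): hands the job in, once; it reports no verdict.
The state is a dict: "t": time; "joint_positions": joint angles; "qvel": joint speeds; "joint_torque": joint torques, N m; "tcp_pos": TCP position; "ee_rot": TCP orientation; "ft_force": force on the tool from outside, world axes, zero at the start; "moment": the same for the moment, N m; "gripper_width": finger opening in m.
Only numpy, scipy, OpenCV 4.12 (cv2) and the standard library are available. Lean on these libraries where they do the work, as an engineer would, in place of code of your own. Each camera call takes 0.05 s, during which the arm holds its last target.

## Task

Do the daily check of the bench grinder's emergency stop: with your fingertips press the big red mushroom button straight in, without forcing it, until it latches and stays down, then push one of its ears round clockwise (seen from above) until the latch lets go and the button springs back out, and move clear of it. Grip or lift nothing, do not press the green start button, and leave the tools and other loose things where they are.

Things in the scene. Friction and masses are not known exactly. Their poses are not given: they have to be found in the camera images.
- stop_push (a joint): How far the red mushroom button is pressed in, straight down, m: 0 = out, 0.012 = hard against its stop. Springs out with 3 N at 0 and 7 N at full depth; pushing past the spring catch inside takes about 10 N in all, and just pushing on to the hard stop always latches it. Latched, it rests at about 0.0098 with nothing touching it.
- stop_turn (a joint): How far the button's head is turned clockwise seen from above, rad: 0 = rest, hard stop at 0.9. Turning it while it is latched frees the latch at about 0.35 to 0.5, and the head then jumps out 10 mm by itself (the ears rise with it). A weak spring (0.006 to 0.033 N m) turns the head back to 0 within about 1 s when let go. Turning it while latched needs about 1 to 2 N at an ear.
- stop_top (a point): Centre of the top of the red mushroom head, on the button's vertical axis; z up, its x axis points from the axis to the far ear (it moves and turns with the head). The head is a dome 64 mm across and 27 mm high; when out, its top is 107 mm and its underside 80 mm above the work surface; the panel beneath is 62 mm above the work surface.
- near_ear (a point): Top centre of the ear on the robot's side, 44 mm from the button's axis and 6 mm below the head's top. The two ears are the ends of one straight red bar across the head: 104 mm from end to end, 16 mm wide over its flank pads, 20 mm high (from 1 to 21 mm above the head's underside), so each stands out 20 mm beyond the dome; white stroke on top.
- far_ear (a point): The same point on the opposite ear, on the side away from the robot.
- ear_push: The black pads (24 by 17 mm) on the two ear flanks to push for a clockwise turn, one on each ear: on the near ear the flank towards the green start button, on the far ear the opposite flank. Origin on the button's axis at the head's underside, axes as the head's.
- ear_back: The red pads of the same size on the other flank of each ear. Touching black and red pads at the same time, as in pinching an ear, counts as gripping. Same origin.
- station: Grey stop-button station fixed to the bench: box 130 mm (x) by 220 mm (y) by 62 mm high, origin at the centre of its underside, z up, x away from the robot at yaw 0. The mushroom button's axis stands at y = +45 mm, on a yellow disc, the green start button at y = -70 mm.
- start (a joint): How far the green start button is pressed, m: 0 = out, 0.005 = fully in (4 N). It must not be pressed. 24 mm across in a black collar of 40 mm, top 84 mm above the work surface, 115 mm from the mushroom button's axis.
- can: Loose small can, 52 mm across, 85 mm high, standing beside the station; origin at its underside.
- wrench_d: Loose chrome combination wrench, 160 mm long, 28 mm wide, 8 mm high, lying in front of the station along its own x axis; origin under its middle.
- wrench_a: Loose chrome combination wrench of the row on the right (two side by side), 150 mm, lying along its x axis; otherwise as wrench_d.
- wrench_b: Loose chrome wrench of the row, 170 mm.
- hammer: Loose tack hammer, 250 mm, lying behind the station along its x axis, under 50 mm high.
- bowl: White ceramic bowl of washers, 130 mm across, 50 mm high, on the left; origin at its underside.
- fuse_box: Red plastic fuse box, 90 by 130 by 50 mm high, on the right; origin at its underside.

How it is judged:
By the outcome, as a careful person would: the job done as asked, in the order asked, and still so for the second after the job is handed in, with the robot touching nothing.
It also fails if it takes over 46 s, if anything falls off the work surface, if the arm or the gripper's body presses on something with over 40 N, if the wrist force passes 120 N, or if a joint passes its speed limit or range.

## Working session

There is one attempt and no reset: what is moved stays moved. The work goes in short steps, Python scripts to look and compute and a tool call to move; the robot and the scene stay as the last step left them, time stands still between calls to the robot, and variables do not carry over. Pictures are saved under pics/ and viewed, and the job is handed in when it is done.

Besides the shell and the picture viewer there is one more tool, called after ">>>" in YAML: its name, and indented under it one key for each argument. drive_tool: Moves the arm, as the interface text tells. Its arguments: {"type":"object","properties":{"series":{"type":"array","items":{"type":"number"}}},"required":["series"]}

```bash
mkdir -p pics; python3 - <<'E'
from plant import readout, grab_frame, calibration, arm
import cv2,json
s=readout.get_state()
print({k:(v if not hasattr(v,'tolist') else v.tolist()) for k,v in s.items()})
for n in("scene","top"):
    f=grab_frame(n); cv2.imwrite(f"pics/{n}0.png",f[:,:,::-1])
    c=calibration(n); print(n,c)
print(calibration("wrist"))
E
```

```text
{'t': 0.0, 'joint_positions': [1.2418048590229884, 0.41191693328737833, -0.012738985381862475, 1.5970329594427732, 0.005609329960979927, 1.1343099577784015, -0.0821803258799961], 'qvel': [-0.000301088921176952, -0.0010297059244121492, -0.001164376987421713, 7.364286143063368e-05, -0.0007997523596146063, -0.0008807152720259144, 0.00013068461884040456], 'joint_torque': [-0.0002745648998825345, -60.06187677383423, 0.6817885860800743, -29.941492080688477, 0.01366570038953796, 0.010695022065192461, 4.1303760411892654e-08], 'tcp_pos': [0.16100231077556784, -0.6034079012630904, 0.2384468494085515], 'ee_rot': [-0.2735025854964561, 2.084074728476331, -2.0807165510254064], 'ft_force': [-0.6859228710536074, 0.8928684122965381, -0.5155399682618473], 'moment': [0.012759728827019057, 0.06470482378662738, 0.013052214567662134], 'gripper_width': 0.08532407452462074}
scene {'intrinsics': array([[468.72004849,   0.        , 314.04115662],
       [  0.        , 468.72004849, 236.24182849],
       [  0.        ,   0.        ,   1.        ]]), 'extrinsics': array([[ 0.32752696,  0.94484034,  0.00168056, 
[... 453 characters left out ...]
  [-0.98601214,  0.02397957, -0.16493948,  0.62017011],
       [ 0.1652046 ,  0.00951705, -0.9862134 ,  1.12070289],
       [ 0.        ,  0.        ,  0.        ,  1.        ]])}
{'intrinsics': array([[371.64829954,   0.        , 318.11571376],
       [  0.        , 371.64829954, 237.1173418 ],
       [  0.        ,   0.        ,   1.        ]]), 'mount': array([[ 1.18749951e-03,  9.65589901e-01,  2.60066784e-01,
        -6.46369504e-02],
       [-6.27695741e-04, -2.60066196e-01,  9.65590586e-01,
        -1.34807027e-01],
       [ 9.99999098e-01, -1.30988116e-03,  2.97268189e-04,
         9.67605835e-04],
       [ 0.00000000e+00,  0.00000000e+00,  0.00000000e+00,
         1.00000000e+00]])}
```

View pics/scene0.png

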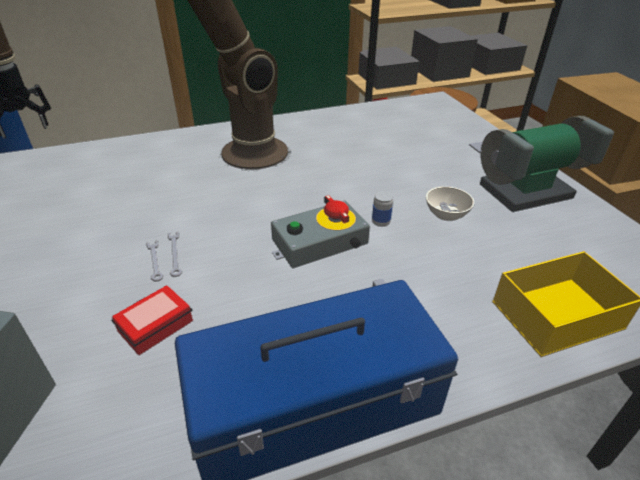

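View pics/top0.png

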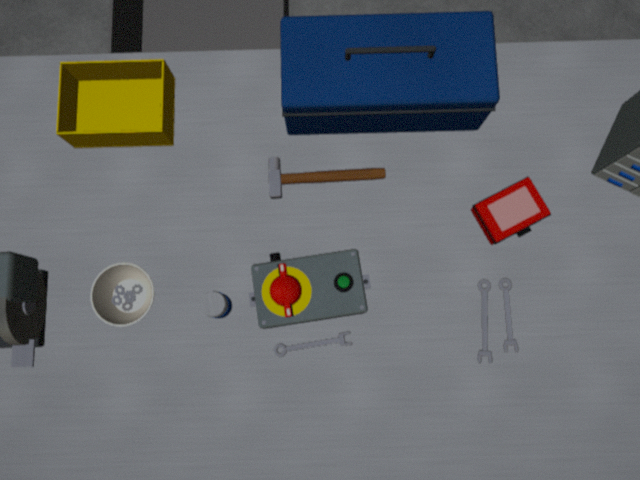

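The top view shows the red head at about (285,290), the ears at (282,267) and (289,312), and green start at (344,282). I'll measure these by mask.

```bash
cat > h.py <<'E'
import numpy as np,cv2
from plant import readout, grab_frame, calibration
def ray(n,uv):
    c=calibration(n);K=c["intrinsics"];E=c["extrinsics"]
    d=E[:3,:3].T@np.linalg.inv(K)@np.array([uv[0],uv[1],1.]);o=-E[:3,:3].T@E[:3,3]
    return o,d
def onz(n,uv,z):
    o,d=ray(n,uv);return o+d*(z-o[2])/d[2]
def tri(u1,u2):
    o1,d1=ray("top",u1);o2,d2=ray("scene",u2)
    s=np.linalg.lstsq(np.c_[d1,-d2],o2-o1,rcond=None)[0]
    a=o1+d1*s[0];b=o2+d2*s[1];return (a+b)/2,np.linalg.norm(a-b)
def proj(n,p):
    c=calibration(n);q=c["intrinsics"]@(c["extrinsics"][:3,:3]@p+c["extrinsics"][:3,3]);return q[:2]/q[2]
E
python3 - <<'E'
from h import *
from scipy.spatial.transform import Rotation as R
print(R.from_rotvec(readout.get_state()["ee_rot"]).as_matrix().round(3))
def cen(m):
    n,l,st,c=cv2.connectedComponentsWithStats(m.astype(np.uint8))
    return [(c[i].round(1),st[i][:5].tolist()) for i in range(1,n) if st[i][4]>8]
im=cv2.cvtColor(cv2.imread("pics/top0.png"),cv2.COLOR_BGR2HSV).astype(int)
h,s,v=[im[:,:,i] for i in range(3)]
roi=np.zeros(h.shape,bool);roi[240:330,245:375]=1
red=roi&((h<8)|(h>172))&(s>130)&(v>60)
yel=roi&(h>20)&(h<35)&(s>130)
grn=roi&(h>50)&(h<80)&(s>120)
print("red",cen(red),"\nyel",cen(yel),"\ngrn",cen(grn))
# yellow disc outer hull
pts=np.argwhere(yel|red)[:,::-1].astype(np.int32)
y=np.argwhere(yel)[:,::-1].astype(np.int32);(e)=cv2.fitEllipse(cv2.convexHull(y));print("disc",e,onz("top",e[0],.063))
for c,_ in cen(grn): print("green",onz("top",c,.084))
# dome: open away bar
k=cv2.morphologyEx(red.astype(np.uint8),cv2.MORPH_OPEN,cv2.getStructuringElement(cv2.MORPH_ELLIPSE,(17,17)))
yy=np.argwhere(k)[:,::-1].astype(np.int32)
e=cv2.fitEllipse(cv2.convexHull(yy));print("dome",e,onz("top",e[0],.088),onz("top",e[0],.080))
big=cv2.resize(cv2.imread("pics/top0.png")[245:335,240:380],None,fx=5,fy=5,interpolation=cv2.INTER_CUBIC);cv2.imwrite("pics/topcrop.png",big)
big=cv2.resize(cv2.imread("pics/scene0.png")[185:270,260:400],None,fx=5,fy=5,interpolation=cv2.INTER_CUBIC);cv2.imwrite("pics/scrop.png",big)
E
```

```text
[[-0.966 -0.     0.258]
 [-0.258  0.001 -0.966]
 [ 0.    -1.    -0.001]]
red [(array([285.2, 289.8]), [271, 263, 30, 54, 806])] 
yel [(array([300.3, 289.7]), [286, 267, 26, 48, 569]), (array([271.1, 293.9]), [262, 268, 23, 48, 466])] 
grn [(array([343.3, 281.4]), [337, 275, 14, 14, 148])]
disc ((284.199951171875, 287.1122741699219), (49.58046340942383, 61.09971618652344), 154.6595001220703) [0.52744564 0.09573762 0.063     ]
green [ 0.53413212 -0.02202978  0.084     ]
dome ((285.0839538574219, 289.9960021972656), (29.380672454833984, 29.790931701660156), 10.216854095458984) [0.51957829 0.09229154 0.088     ] [0.52023794 0.09285117 0.08      ]
```

View pics/topcrop.png

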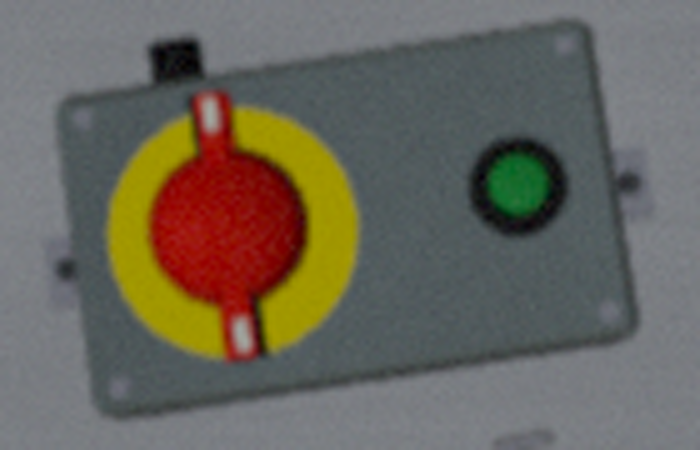

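View pics/scrop.png

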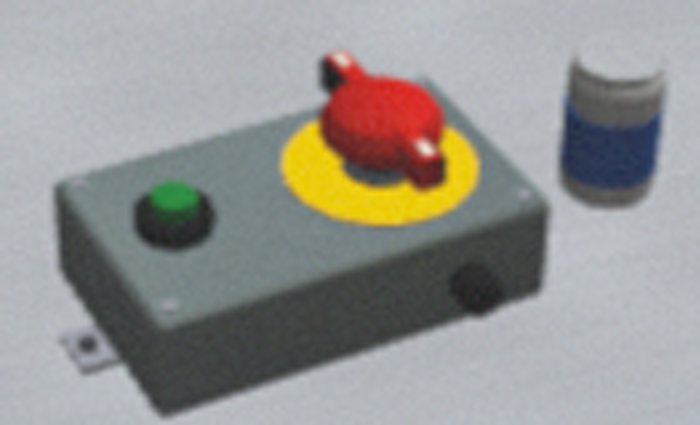

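The crops show both white strokes: top view at (282.2,268.2) and (288.2,311.6), scene view at (345.6,215) and (328.2,197.6). I'll cross-check them across the two views.

```bash
python3 - <<'E'
from h import *
def strokes(f,roi):
    im=cv2.cvtColor(cv2.imread(f),cv2.COLOR_BGR2HSV).astype(int);h,s,v=[im[:,:,i] for i in range(3)]
    r=np.zeros(h.shape,np.uint8);r[roi[1]:roi[3],roi[0]:roi[2]]=1
    red=(((h<10)|(h>170))&(s>130)&(r>0)).astype(np.uint8)
    near=cv2.dilate(red,np.ones((7,7)))
    return near,s,v,r,red
ft=(282.1,268.1);nt=(288.2,311.6);fs=(345.6,214.9);ns=(328.3,197.4)
for a,b,n in((ft,fs,"far"),(nt,ns,"near")):
    print(n,tri(a,b),onz("top",a,.101),onz("scene",b,.101))
A=onz("top",ft,.101);B=onz("top",nt,.101);m=(A+B)/2;d=A-B
print("mid",m,"len",np.linalg.norm(d),"yaw",np.degrees(np.arctan2(d[1],d[0])))
g=onz("top",(343.3,281.4),.084);print("g dist",np.linalg.norm((g-m)[:2]),np.degrees(np.arctan2(*( (g-m)[[0,1]]*[1,-1]))))
E
```

```text
far (array([0.56204797, 0.09851949, 0.0991185 ]), np.float64(0.003639258349372296)) [0.56119648 0.09665764 0.101     ] [0.56478018 0.09927928 0.101     ]
near (array([0.47717527, 0.08659247, 0.09926407]), np.float64(0.001192748190320475)) [0.47690794 0.08591232 0.101     ] [0.47972269 0.08623807 0.101     ]
mid [0.51905221 0.09128498 0.101     ] len 0.08497070232559366 yaw 7.26502659291765
g dist 0.11431377063254582 7.580372578214417
```

>>> drive_tool:
  series: [0,30,58,0,-1,0,60,116,0,-2,0,90,174,0,-2,0,120,232,0,-3,0,150,290,0,-3,0,180,348,0,-4,0,210,406,0,-5,0,240,464,0,-6,0,270,522,0,-7,0,300,580,0,-7.6,0,330,638,0,-7.6,0,359,696,-20,-7.6]

```text
t: 1.6
tcp_pos: [0.5056, 0.0633, 0.2263]
ee_rot: [-0.136, 2.156, -2.153]
ft_force: [1.5, -0.8, -0.5]
gripper_width: -0.0
```

```bash
python3 - <<'E'
from h import *
from scipy.spatial.transform import Rotation as R
s=readout.get_state();print(R.from_rotvec(s["ee_rot"]).as_matrix().round(3),s["tcp_pos"])
f=grab_frame("wrist");cv2.imwrite("pics/w1.png",f[:,:,::-1])
E
```

```text
[[-0.992  0.002  0.127]
 [-0.127  0.001 -0.992]
 [-0.002 -1.    -0.001]] [0.50558203 0.06326572 0.22629861]
```

View pics/w1.png

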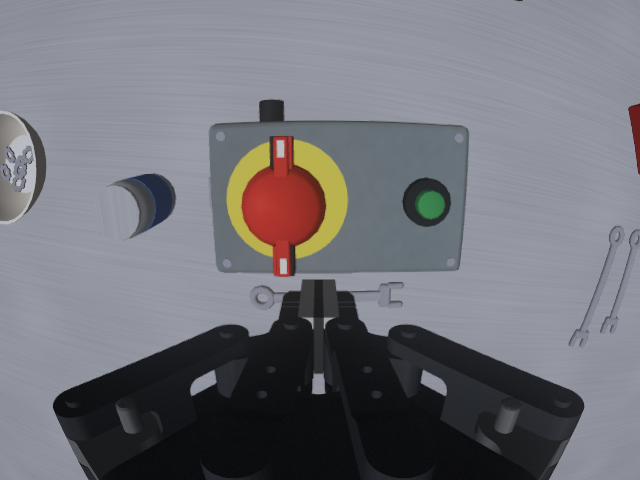

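The wrist view shows the head at (284,205), with strokes at (281,149) and (283.5,266). I'll use it as an independent check.

```bash
cat >> h.py <<'E'
from scipy.spatial.transform import Rotation as R
def wz(uv,z,s):
    c=calibration("wrist");K=c["intrinsics"];M=c["mount"]
    p=(np.array(uv)-K[:2,2])/K[0,0];r=np.linalg.norm(p);d=np.r_[np.sin(r)*p/r,np.cos(r)]
    T=R.from_rotvec(s["ee_rot"]).as_matrix();D=T@M[:3,:3]@d;o=np.array(s["tcp_pos"])+T@M[:3,3]
    return o+D*(z-o[2])/D[2]
E
python3 - <<'E'
from h import *
s=readout.get_state()
im=cv2.cvtColor(cv2.imread("pics/w1.png"),cv2.COLOR_BGR2HSV).astype(int);h,sa,v=[im[:,:,i] for i in range(3)]
def cen(x0,y0,x1,y1):
    m=np.zeros(h.shape,bool);m[y0:y1,x0:x1]=1
    m&=(sa<70)&(v>120);a=np.argwhere(m);return a.mean(0)[::-1],len(a)
f=cen(274,139,289,160);n=cen(276,257,291,274);print(f,n)
A=wz(f[0],.101,s);B=wz(n[0],.101,s);d=A-B
print(A,B,(A+B)/2,np.linalg.norm(d),np.degrees(np.arctan2(d[1],d[0])),wz((431,205),.084,s))
E
```

```text
(array([280.024, 148.432]), 125) (array([283., 266.]), 105)
[0.5617648  0.10570394 0.101     ] [0.47698376 0.09388133 0.101     ] [0.51937428 0.09979264 0.101     ] 0.08560139288060441 7.938633679834474 [ 0.53518201 -0.01249142  0.084     ]
```

```bash
python3 - <<'E'
from h import *
for k in range(2):
    s=readout.get_state();print(s["t"],s["tcp_pos"],np.round(s["qvel"],3))
    f=grab_frame("wrist");cv2.imwrite(f"pics/w2{k}.png",f[:,:,::-1])
im=cv2.cvtColor(f,cv2.COLOR_RGB2HSV).astype(int);h,sa,v=[im[:,:,i] for i in range(3)]
red=(((h<8)|(h>172))&(sa>130)); red[:,600:]=0
n,l,st,c=cv2.connectedComponentsWithStats(red.astype(np.uint8));i=1+np.argmax(st[1:,4]);x,y,w,hh=st[i][:4];print(st[i],c[i])
hull=np.zeros(h.shape,np.uint8);cv2.fillConvexPoly(hull,cv2.convexHull(np.argwhere(l==i)[:,::-1].astype(np.int32)),1)
hull=cv2.erode(hull,np.ones((3,3)))
m=(hull>0)&(sa<80)&(v>120)&(l!=i)
n,l2,st,c=cv2.connectedComponentsWithStats(m.astype(np.uint8))
P=[]
for j in range(1,n):
    if st[j][4]>40: print(c[j],st[j]); P.append(wz(c[j],.101,s))
print(P)
A,B=P[0],P[1];d=A-B;print((A+B)/2,np.linalg.norm(d),np.degrees(np.arctan2(d[1],d[0])))
E
```

```text
1.65 [0.506816   0.07202101 0.22451542] [ 0.056 -0.057  0.011  0.076 -0.075  0.028  0.205]
1.7 [0.50512196 0.06869362 0.22458954] [ 0.065 -0.046  0.07   0.042 -0.006  0.035  0.104]
[ 249  136   85  141 6250] [291.05408 204.94944]
[289.2519685  148.28346457] [286 140   8  17 127]
[290.94545455 266.5       ] [288 259   7  16 110]
[array([0.56060289, 0.0958964 , 0.101     ]), array([0.4753627 , 0.08442637, 0.101     ])]
[0.5179828  0.09016139 0.101     ] 0.08600844213512161 7.663759061686674
```

>>> drive_tool:
  series: [0,7,11,-30,0,0,14,22,-60,0,0,14,22,-85,0,0,14,22,-85,0,0,14,22,-85,0,0,14,22,-85,0]

```text
t: 2.5
tcp_pos: [0.519, 0.0869, 0.1409]
ee_rot: [-0.144, 2.156, -2.149]
ft_force: [-0.1, 0.1, -0.6]
gripper_width: 0.0001
```

```bash
python3 - <<'E'
from h import *
s=readout.get_state();print(s["t"],s["tcp_pos"],np.round(s["qvel"],3),s["ft_force"])
f=grab_frame("wrist");cv2.imwrite("pics/w3.png",f[:,:,::-1])
f=grab_frame("scene");cv2.imwrite("pics/s3.png",cv2.resize(f[130:280,230:430,::-1],None,fx=4,fy=4))
E
```

```text
2.5 [0.51895116 0.0868899  0.14094905] [-0.002  0.001 -0.002  0.002  0.002 -0.002 -0.004] [-0.10104691  0.14581468 -0.64576744]
```

View pics/w3.png

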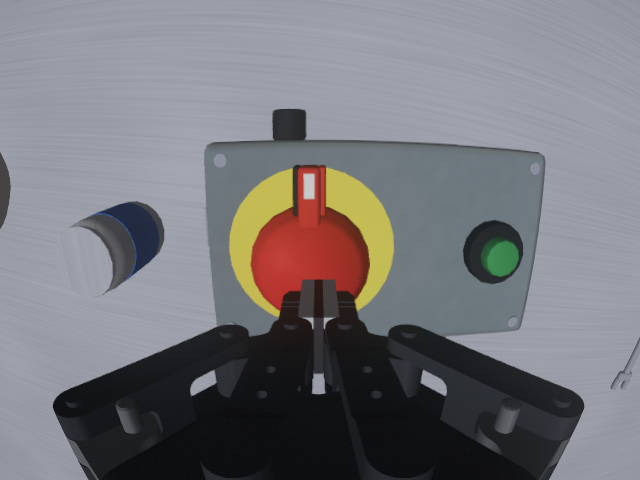

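View pics/s3.png

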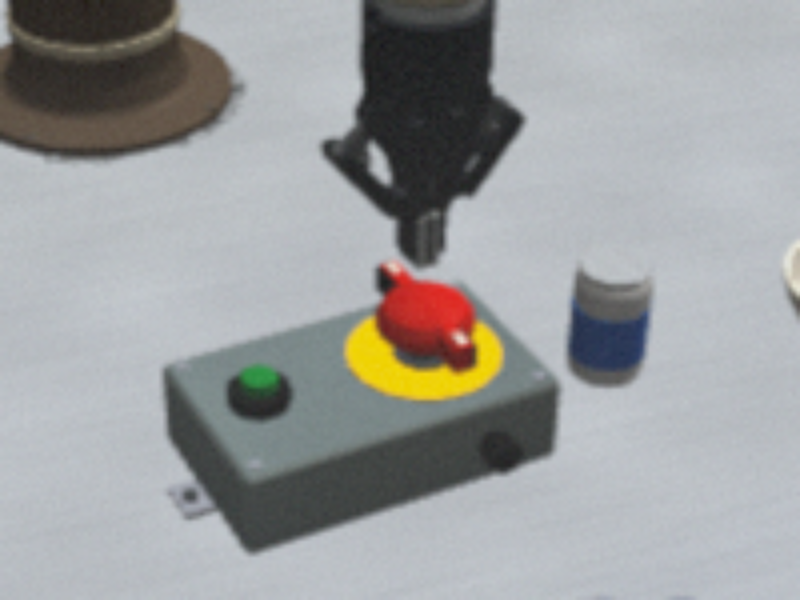

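The arm is settled above the head; the far stroke is at (309,186) and the near ear is hidden behind the fingers. I'll refine the position from this still view.

```bash
python3 - <<'E'
from h import *
s=readout.get_state()
A=wz((309,186),.101,s);g=wz((503,257),.084,s);t=np.radians(7.5)
print(A,A[:2]-.044*np.array([np.cos(t),np.sin(t)]),g,g[:2]+.115*np.array([-np.sin(t),np.cos(t)]))
E
```

```text
[0.56072479 0.09593675 0.101     ] [0.51710122 0.0901936 ] [ 0.53444065 -0.02219443  0.084     ] [0.51943013 0.09182173]
```

>>> drive_tool:
  series: [0,0,4,-10,0,0,0,4,-18,0,0,0,4,-22,0,0,0,4,-26,0,0,0,4,-28,0,0,0,4,-30,0,0,0,4,-30,0,0,0,4,-30,0]

```text
t: 3.6
tcp_pos: [0.5187, 0.091, 0.111]
ee_rot: [-0.144, 2.156, -2.149]
ft_force: [-2.2, -1.2, 4.9]
gripper_width: 0.0004
```

>>> drive_tool:
  series: [0,0,0,-1.5,0,0,0,0,-3,0,0,0,0,-4.5,0,0,0,0,-5.5,0,0,0,0,-5.5,0,0,0,0,-5.5,0]

```text
t: 4.35
tcp_pos: [0.5188, 0.091, 0.1054]
ee_rot: [-0.145, 2.156, -2.149]
ft_force: [-1.0, -0.9, 2.1]
gripper_width: 0.0003
```

>>> drive_tool:
  series: [0,0,0,-1,0,0,0,0,-2,0,0,0,0,-2.5,0,0,0,0,-2.5,0,0,0,0,-2.5,0]

```text
t: 4.97
tcp_pos: [0.5188, 0.0911, 0.103]
ee_rot: [-0.144, 2.156, -2.149]
ft_force: [-1.6, -0.3, 4.9]
gripper_width: -0.0001
```

>>> drive_tool:
  series: [0,0,0,-0.7,0,0,0,0,-1.4,0,0,0,0,-1.4,0,0,0,0,-1.4,0]

```text
t: 5.48
tcp_pos: [0.519, 0.0911, 0.1026]
ee_rot: [-0.144, 2.155, -2.149]
ft_force: [-5.4, -0.7, 13.4]
gripper_width: -0.0004
```

Hard stop reached (13 N, no more travel). I'll lift off and check the latch.

>>> drive_tool:
  series: [0,0,0,6,0,0,0,0,15,0,0,0,0,30,0,0,0,0,38,0,0,0,0,38,0,0,0,0,38,0]

```text
t: 6.22
tcp_pos: [0.5188, 0.091, 0.1404]
ee_rot: [-0.144, 2.155, -2.149]
ft_force: [-0.1, -0.9, 0.2]
gripper_width: 0.0002
```

```bash
python3 - <<'E'
from h import *
s=readout.get_state();print(s["t"],s["tcp_pos"],s["ft_force"])
f=grab_frame("wrist");cv2.imwrite("pics/w4.png",f[:,:,::-1])
f=grab_frame("scene");cv2.imwrite("pics/s4.png",cv2.resize(f[130:280,230:430,::-1],None,fx=4,fy=4))
E
```

```text
6.225 [0.51880561 0.09096736 0.14037201] [-0.09763789 -0.92782402  0.18998503]
```

View pics/s4.png

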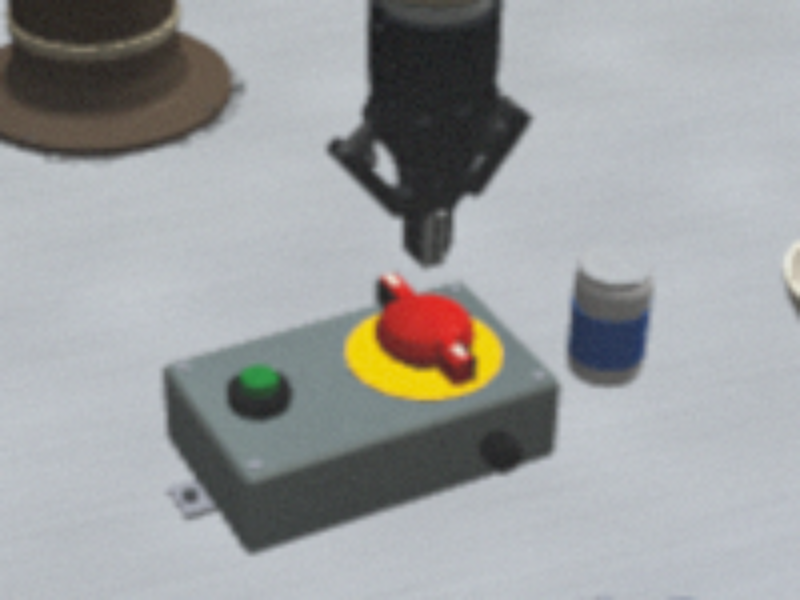

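View pics/w4.png

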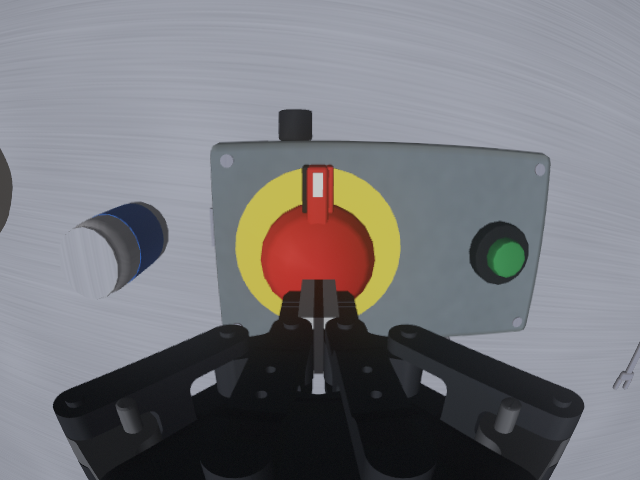

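Latched: the head now sits low on the disc, with its stem hidden. Next I go beside the black pad of the near ear.

>>> drive_tool:
  series: [0,-20,-20,0,0,0,-40,-41,0,0,0,-40,-41,-10,0,0,-40,-41,-30,0,0,-40,-41,-50,0,0,-40,-41,-59,0,0,-40,-41,-59,0,0,-40,-41,-59,0]

```text
t: 7.32
tcp_pos: [0.4791, 0.0503, 0.0816]
ee_rot: [-0.144, 2.155, -2.149]
ft_force: [-0.9, -0.3, -0.3]
gripper_width: -0.0002
```

```bash
python3 - <<'E'
from h import *
s=readout.get_state();print(s["t"],s["tcp_pos"],s["ft_force"])
f=grab_frame("wrist");cv2.imwrite("pics/w5.png",f[:,:,::-1])
f=grab_frame("scene");cv2.imwrite("pics/s5.png",cv2.resize(f[130:280,230:430,::-1],None,fx=4,fy=4))
E
```

```text
7.325 [0.47912341 0.05034996 0.08156106] [-0.89387901 -0.26814319 -0.27820266]
```

View pics/s5.png

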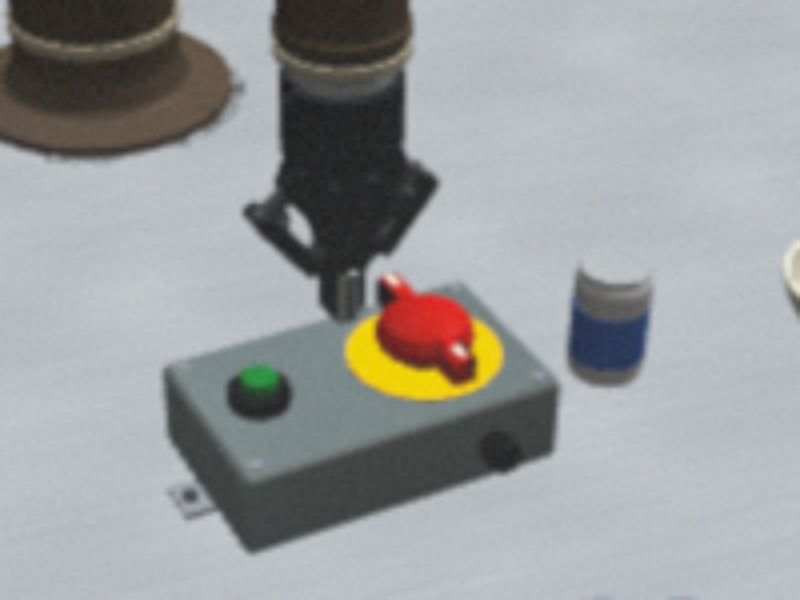

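View pics/w5.png

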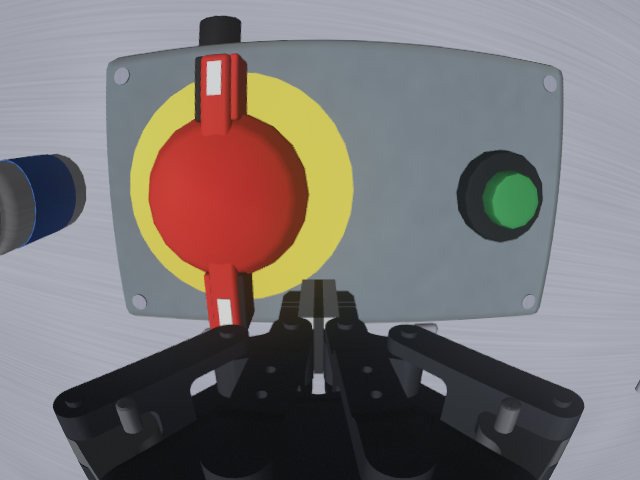

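>>> drive_tool:
  series: [0,-1,7,0,0,0,-2,14,0,0,0,-2,14,0,0,0,-4,18,0,-5,0,-6,22,0,-10,0,-7.6,26,0,-15,0,-7.6,26,0,-15,0,-7.6,26,0,-15]

```text
t: 8.43
tcp_pos: [0.4716, 0.0762, 0.0818]
ee_rot: [-0.137, -2.16, 2.154]
ft_force: [0.7, -0.2, -0.3]
gripper_width: -0.0001
```

```bash
python3 - <<'E'
from h import *
s=readout.get_state();print(s["t"],s["tcp_pos"],s["ft_force"])
f=grab_frame("wrist");cv2.imwrite("pics/w6.png",f[:,:,::-1])
E
```

```text
8.425 [0.47159632 0.07620459 0.08178383] [ 0.69550666 -0.16154612 -0.32546257]
```

View pics/w6.png

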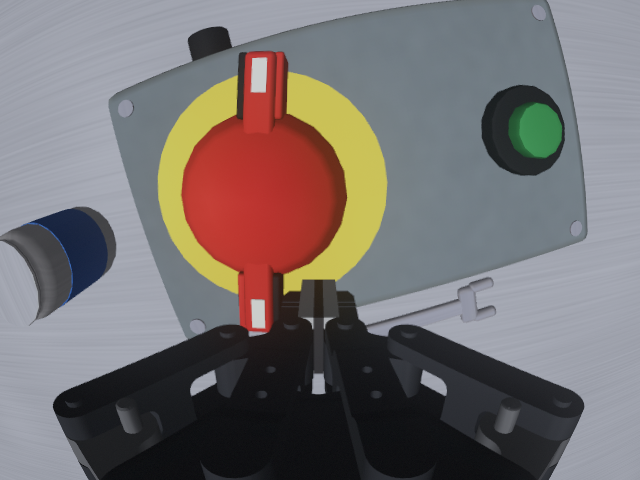

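>>> drive_tool:
  series: [0,-1,4.3,0,-5,0,-2,8.6,0,-10,0,-2.4,13,0,-15,0,-2.5,17.5,0,-20,0,-2.5,17.5,0,-20,0,-2.5,17.5,0,-20]

```text
t: 9.22
tcp_pos: [0.469, 0.0933, 0.0817]
ee_rot: [-0.474, -1.96, 1.956]
ft_force: [0.1, -0.4, 1.5]
gripper_width: -0.0001
```

```bash
python3 - <<'E'
from h import *
s=readout.get_state();print(s["t"],s["tcp_pos"],s["ft_force"])
f=grab_frame("wrist");cv2.imwrite("pics/w7.png",f[:,:,::-1])
f=grab_frame("scene");cv2.imwrite("pics/s7.png",cv2.resize(f[130:280,230:430,::-1],None,fx=4,fy=4))
E
```

```text
9.225 [0.46898372 0.09333906 0.08168941] [ 0.08036721 -0.37882507  1.48556553]
```

View pics/w7.png

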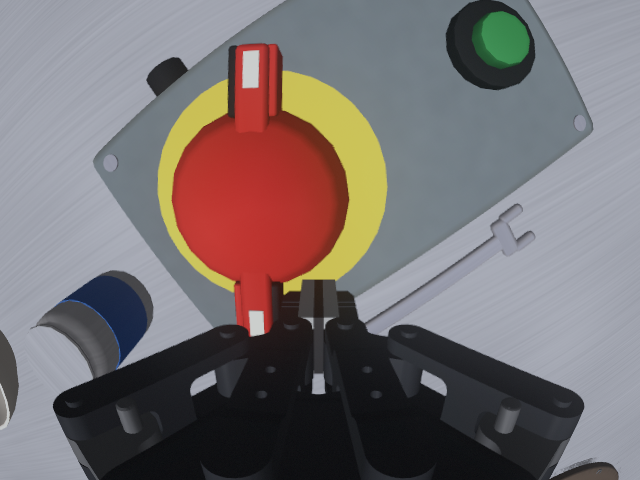

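View pics/s7.png

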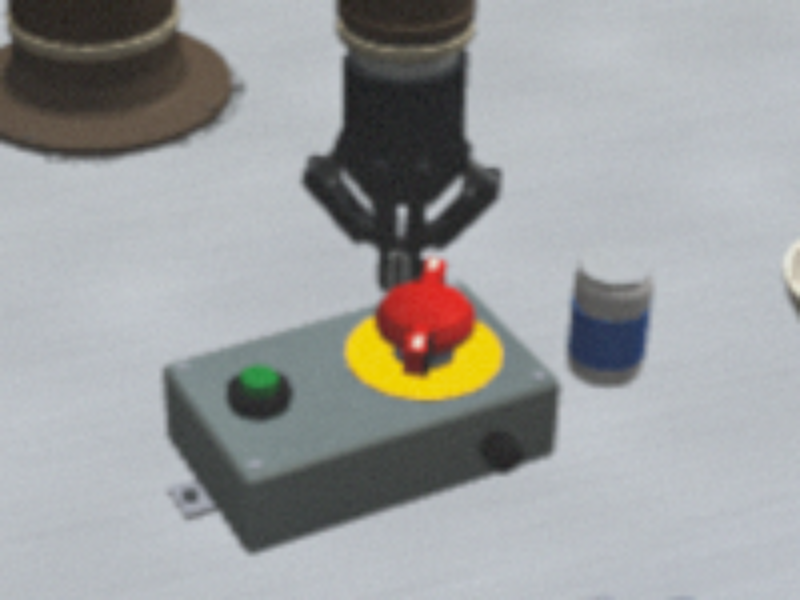

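Head is out again (stem visible). Backing off tangentially, then up and away.

>>> drive_tool:
  series: [0,-7,-14,0,0,0,-12,-30,0,0,0,-12,-45,0,0,0,-12,-52,0,0,0,-12,-52,20,0,0,-12,-52,60,0,0,-20,-90,110,0,0,-30,-150,130,0,0,-40,-200,130,0,0,-40,-200,130,0,0,-40,-200,130,0,0,-40,-200,130,0]

```text
t: 10.82
tcp_pos: [0.4293, -0.1054, 0.2115]
ee_rot: [-0.472, -1.961, 1.956]
ft_force: [-1.0, -0.6, 0.2]
gripper_width: 0.0001
```

```bash
python3 - <<'E'
from h import *
s=readout.get_state();print(s["t"],s["tcp_pos"],s["ft_force"])
f=grab_frame("top");cv2.imwrite("pics/t8.png",f[:,:,::-1])
f=grab_frame("scene");cv2.imwrite("pics/s8.png",cv2.resize(f[130:280,230:430,::-1],None,fx=4,fy=4))
a=cv2.imread("pics/scene0.png").astype(int);d=np.abs(a-f[:,:,::-1].astype(int)).max(2)
n,l,st,c=cv2.connectedComponentsWithStats(cv2.medianBlur((d>45).astype(np.uint8),3))
print([x[:5].tolist() for x in st[1:] if x[4]>8])
E
```

```text
10.825 [ 0.42928111 -0.10537193  0.21153057] [-1.02191294 -0.57503733  0.16506253]
[[0, 25, 12, 35, 241], [222, 31, 14, 4, 37], [239, 34, 10, 12, 37], [254, 35, 5, 8, 24], [259, 45, 11, 10, 49], [249, 56, 7, 6, 25], [0, 64, 51, 62, 1415], [252, 83, 7, 7, 28], [219, 85, 18, 7, 53], [239, 90, 10, 3, 19], [247, 93, 8, 5, 24], [216, 121, 17, 25, 281], [236, 139, 15, 6, 44], [256, 139, 10, 5, 28]]
```

View pics/s8.png

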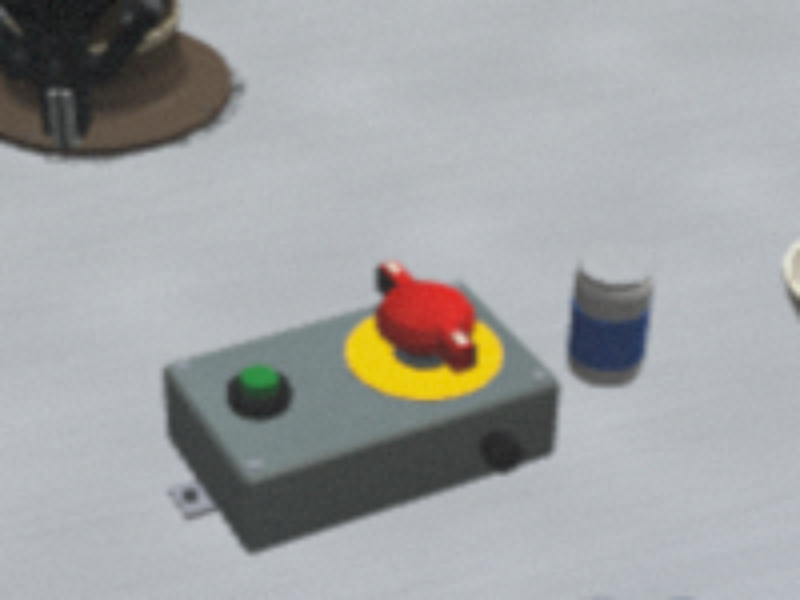

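View pics/t8.png

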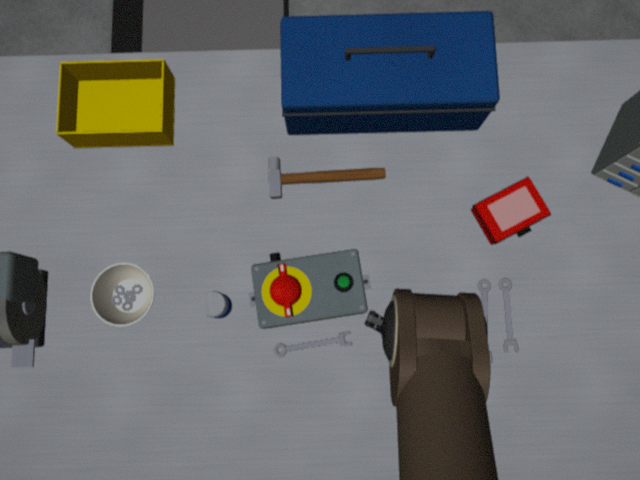

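The head is out and back at its rest angle. Only the arm differs from the first picture.

```bash
python3 -c "
from plant import arm
print(arm.hand_in())"
```

```text
the job is handed in; nothing more can be done
None
```

The emergency-stop check is done and handed in at about 11 s, well under the 46 s limit.

- **Press:** With the fingers shut, I pressed the red head straight down to its hard stop, with about 13 N at the end. After I lifted off, the pictures showed it staying down, latched.
- **Turn:** I pushed the black pad of the near ear clockwise, to about 0.6 rad of tool turn. The latch let go and the head sprang out. The forces I read while pushing stayed under about 2 N.
- **Last checks:** The head is out and back at its rest angle. Comparing the scene picture with the first one showed changes only where the arm is. The start button, wrench_d, can, bowl, hammer and fuse box look unmoved. The arm partly hid wrench_a in the last top view, but it never went low near it. The robot is clear of everything.
- **One disagreement:** An early wrist-camera reading of the button was about 8 mm off because the arm was still moving. Later readings, including one with the arm still, agreed with the other cameras to within about 2 to 4 mm.

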